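# Ballast a mallet putter head and snap its chamber cover shut

### The job

Scoop the loose steel balls from the narrow tray with the little scoop, not with the fingers, and tip at least three of the four into the open chamber of the clamped putter head, then set the scoop back down in its tray. Then press the rectangular black cover onto the chamber until it snaps home flush all round, and finish while still pressing it firmly down: do not let go or back off. Leave the other things on the bench alone.

Things in the scene. Friction and masses are not known exactly. Their poses are not given: they have to be found in the camera images.
- head: mallet putter head, bare aluminium, 90 x 103 mm, 34 mm thick, fixed sole up on a low steel fixture (base plate 150 x 130 mm, 10 mm high); two short wings on its +x side, dark face insert on its -x side. In its top an open chamber 64 mm (x) by 56 mm (y), 30 mm deep. Origin: on the bench under the chamber's centre; z up
- head_rim (a point): centre of the chamber's mouth at the height of its flat rim, 79 mm above the bench; axes as the head. Two round spring catches (8 mm steel balls that yield outward) stick 4 mm out of the middle of the two y walls, 5 mm below the rim
- cover: black plastic snap cover, about 60 g: plate 80 mm (x) by 72 mm (y), 4 mm thick; below it a skirt 60 x 52 mm at its rounded lower edge, 14.5 mm deep (2 mm play all round in the chamber); on top a grip rib. Lies right side up on the bench, on its skirt. Fits either way round with its x along the head's x. Origin: centre of the skirt's lower edge; z up
- cover_seat (a point): centre of the underside of the cover's plate, 14.5 mm above the cover's origin; at head_rim when home. Pushed down, the cover meets the catches about 11 mm before home and needs some 10 to 20 N over a few mm; 8 to 6 mm before home the force drops suddenly and the plate then lands flush on the rim
- cover_rib (a point): centre of the top of the cover's upright grip rib: 42 mm along the cover's x, 13 mm wide in y, 26 mm high above the plate; 44.5 mm above the cover's origin
- tray: fixed narrow grey plastic tray, open on top, outside 178 mm (x) by 54 mm (y), 34 mm high, walls and floor 4 mm thick (inside 170 x 46 mm). Origin: centre of its underside; z up
- scoop: sheet-steel scoop, 90 g, standing in the -x part of the tray, open mouth to its +x (the tray's +x). Flat floor 65 mm (x) by 40 mm (y), 1.5 mm thick; side and rear walls 22 mm high, 2 mm thick, the side walls ending 17 mm short of the lip; upright wooden handle at the rear. Origin: centre of the floor's underside (4 mm above the tray's underside at the start); z up
- scoop_lip (a point): middle of the front edge of the scoop's floor, on its top face (x = 32.5, z = 1.5 mm from the scoop's origin). Balls roll freely on the floor: push the lip up to the tray's far wall and tilt the mouth up 15 to 20 degrees so they roll in, keep it so to carry; tip the mouth 30 to 45 degrees down to pour
- scoop_handle (a point): middle of the handle's top, 33 mm behind and 105 mm above the scoop's origin. The handle is a plain upright bar, 22 mm in the scoop's x, 12 mm in y, from 20 to 105 mm high
- ball0_center (a point): centre of one of four alike polished steel ballast balls, 14 mm across, 11 g, slippery, lying loose in the +x part of the tray ahead of the scoop
- ball1_center (a point): centre of one of four alike polished steel ballast balls, 14 mm across, 11 g, slippery, lying loose in the +x part of the tray ahead of the scoop
- ball2_center (a point): centre of one of four alike polished steel ballast balls, 14 mm across, 11 g, slippery, lying loose in the +x part of the tray ahead of the scoop
- ball3_center (a point): centre of one of four alike polished steel ballast balls, 14 mm across, 11 g, slippery, lying loose in the +x part of the tray ahead of the scoop
- ball0: the ball round ball0_center (this origin turns with the ball: use the centre)
- ball1: the ball round ball1_center (this origin turns with the ball: use the centre)
- ball2: the ball round ball2_center (this origin turns with the ball: use the centre)
- ball3: the ball round ball3_center (this origin turns with the ball: use the centre)
- round_cap: round black plastic cap, 64 mm across, 24 mm high with a stub knob; belongs to another head, does not fit. Origin: centre of underside
- tape_roll: roll of pale tape lying flat, 90 mm across, 25 mm high. Origin: centre of underside
- solvent: white plastic bottle, 64 mm across, 170 mm high, standing. Origin: centre of underside
- jar: amber glass jar, 70 mm across, 75 mm high, standing. Origin: centre of underside
- screwdriver: screwdriver lying flat, black handle. Origin: under its middle
- hammer: hammer lying flat. Origin: under its middle
- iron_head: steel blade-like iron head about 75 x 18 mm, 45 mm high, standing on its edge, with a short black-tipped stub. Origin: centre of underside
Things that resemble listed ones, but are neither listed nor needed, are in the scene too. What is shaped like the cover but blue is not meant. Of the things that look like the head, take the one that is farthest to the robot's left at the start.

How it is judged:
On the way, in this order (a step that is already met when the one before it is completed fails the run):
1. at least three balls lie in the chamber of the putter head ((((z of ball1_center in the frame of head_rim between -0.034 and -0.008 m and horizontal distance between ball1_center and head_rim below 0.036 m) and (z of ball2_center in the frame of head_rim between -0.034 and -0.008 m and horizontal distance between ball2_center and head_rim below 0.036 m) and (z of ball3_center in the frame of head_rim between -0.034 and -0.008 m and horizontal distance between ball3_center and head_rim below 0.036 m)) or ((z of ball0_center in the frame of head_rim between -0.034 and -0.008 m and horizontal distance between ball0_center and head_rim below 0.036 m) and (z of ball2_center in the frame of head_rim between -0.034 and -0.008 m and horizontal distance between ball2_center and head_rim below 0.036 m) and (z of ball3_center in the frame of head_rim between -0.034 and -0.008 m and horizontal distance between ball3_center and head_rim below 0.036 m)) or ((z of ball0_center in the frame of head_rim between -0.034 and -0.008 m and horizontal distance between ball0_center and head_rim below 0.036 m) and (z of ball1_center in the frame of head_rim between -0.034 and -0.008 m and horizontal distance between ball1_center and head_rim below 0.036 m) and (z of ball3_center in the frame of head_rim between -0.034 and -0.008 m and horizontal distance between ball3_center and head_rim below 0.036 m)) or ((z of ball0_center in the frame of head_rim between -0.034 and -0.008 m and horizontal distance between ball0_center and head_rim below 0.036 m) and (z of ball1_center in the frame of head_rim between -0.034 and -0.008 m and horizontal distance between ball1_center and head_rim below 0.036 m) and (z of ball2_center in the frame of head_rim between -0.034 and -0.008 m and horizontal distance between ball2_center and head_rim below 0.036 m)))), for 0.2 s.
2. the cover is snapped home on the chamber, balls inside (z of cover_seat in the frame of head_rim below 0.002 m and horizontal distance between cover_seat and head_rim below 0.005 m and angle between the z axis of cover and the z axis of head, either way round below 0.05 rad and angle between the x axis of cover and the x axis of head, either way round below 0.12 rad and angle between cover's own z axis and vertical below 0.05 rad and (((z of ball1_center in the frame of head_rim between -0.034 and -0.008 m and horizontal distance between ball1_center and head_rim below 0.036 m) and (z of ball2_center in the frame of head_rim between -0.034 and -0.008 m and horizontal distance between ball2_center and head_rim below 0.036 m) and (z of ball3_center in the frame of head_rim between -0.034 and -0.008 m and horizontal distance between ball3_center and head_rim below 0.036 m)) or ((z of ball0_center in the frame of head_rim between -0.034 and -0.008 m and horizontal distance between ball0_center and head_rim below 0.036 m) and (z of ball2_center in the frame of head_rim between -0.034 and -0.008 m and horizontal distance between ball2_center and head_rim below 0.036 m) and (z of ball3_center in the frame of head_rim between -0.034 and -0.008 m and horizontal distance between ball3_center and head_rim below 0.036 m)) or ((z of ball0_center in the frame of head_rim between -0.034 and -0.008 m and horizontal distance between ball0_center and head_rim below 0.036 m) and (z of ball1_center in the frame of head_rim between -0.034 and -0.008 m and horizontal distance between ball1_center and head_rim below 0.036 m) and (z of ball3_center in the frame of head_rim between -0.034 and -0.008 m and horizontal distance between ball3_center and head_rim below 0.036 m)) or ((z of ball0_center in the frame of head_rim between -0.034 and -0.008 m and horizontal distance between ball0_center and head_rim below 0.036 m) and (z of ball1_center in the frame of head_rim between -0.034 and -0.008 m and horizontal distance between ball1_center and head_rim below 0.036 m) and (z of ball2_center in the frame of head_rim between -0.034 and -0.008 m and horizontal distance between ball2_center and head_rim below 0.036 m)))), for 0.2 s.
At the end, for the whole second after the job is handed in: At least 3 balls in the chamber; cover plate flush on the rim (2 mm in height, 5 mm sideways, level to 0.05 rad, x axes within 0.12 rad either way round); scoop stands in its tray, let go; fingers still press the cover, which bears on the head with over 4 N through the last second (all of step 2 and z of scoop in the frame of tray below 0.02 m and x of scoop in the frame of tray between -0.07 and 0.07 m and y of scoop in the frame of tray between -0.02 and 0.02 m and angle between scoop's own z axis and vertical below 0.3 rad and contact force between each of the arm, the fingers and scoop below 0.1 N and contact force between cover and head above 4 N and contact force between the fingers and cover above 3 N and linear speed of cover below 0.02 m/s); the arm keeps its last pose, push and grip.
It fails at once if a bystander is shoved more than 40 mm (distance of any of round_cap, tape_roll, solvent, jar, screwdriver, hammer, iron_head from where it was at the start of the episode above 0.04 m).
It fails at once if the fingers take hold of or push a ball (contact force between the fingers and ball0 above 1 N or contact force between the fingers and ball1 above 1 N or contact force between the fingers and ball2 above 1 N or contact force between the fingers and ball3 above 1 N).
It also fails if it takes over 69 s, if anything falls off the work surface, if the arm or the gripper's body presses on something with over 40 N, if the wrist force passes 120 N, or if a joint passes its speed limit or range.

### The arm

A 7-joint arm with a two-finger parallel gripper is mounted at the origin on the work surface. World frame = base frame: x ahead of the robot, y to its left, z up, the work surface at z = 0. Lengths are in m, angles in rad, forces in N, time in s.
With the tool pointing down it reaches from about 0.4 to 0.85 m from the base axis. Payload 10.4 kg.
Tool frame: the origin (TCP) lies midway between the tips of the shut fingers; the grasp point (between the pads) lies 19 mm behind it (r.grasp_offset is the distance from the TCP to the grasp point, in m); x points along the fingers, y is the direction in which the jaws open and shut, and the axes are right-handed (so a half turn about x gives the same grasp; the last joint's range is limited). The gripper opens to 87 mm and grips with 3 to 60 N. Pads are 19 mm wide; open, the fingers measure 117 mm over their backs; the gripper's body (75 mm by 190 mm) begins 51 mm behind the grasp point.
Start: joints at [-1.286, 0.332, -0.065, 1.46, 0.022, 1.35, -0.088], TCP at [0.189, 0.596, 0.223] pointing down, gripper open.
Joint ranges: [-2.6, 2.6], [-0.5, 2.12], [-1.47, 1.34], [0.16, 2.42], [-1.27, 4.41], [0.06, 2.06], [-2.6, 2.6]. Speed limits (rad/s): [2.22, 2.22, 2.79, 2.79, 3.14, 3.14, 3.14].

### API

Orientations are given as a unit quaternion [x, y, z, w].
In Python, from bench import r, vision, close_job gives the robot as it stands. The module is installed in compiled form; this text tells all that it offers.
- The arm moves only by the shell command python3 -m pendant 'ROWS' [OPENING] [FORCE]. ROWS is text: rows parted by semicolons, each of 6 numbers parted by spaces: the shift along the tool's x, y, z in units of 0.25 m (1.0 is 0.25 m), then the turn, a rotation vector about the tool's x, y, z in units of 1.5 rad (1.0 is 1.5 rad). A call has 1 to 8 rows; each row is the pose to reach, as a shift and turn from the pose commanded when the call began, along the tool's axes at that moment; what a row does not reach only later rows make up. A row lasts 1/10 s, in which the tool goes at most 50 mm and 8.59 degrees, less where a joint would pass 70% of its speed; a pose out of reach is approached as far as the arm can. A call with a number of a shift or a turn outside -1 to 1 is refused whole. A call with a gripper value outside its range is refused whole. OPENING is the gripper command: -1 is shut, 1 is fully open, values between are in proportion, set as the call begins (- or left out, the last holds). The fingers move at their own pace and stop on an object; FORCE is the grip in N (left out, the last holds). Time passes only in rows, so rows that repeat a pose let the fingers close. It gives the time, the measured TCP pose, the force and the opening at its end, in the units of the state.
- r.read_state(): the state, without advancing time (a new reading comes with each control period).
- vision.camera(name): name is "side" or "top"; returns (picture, depth): 420x560x3 uint8, blue, green, red; 420x560 float32, m along the optical axis (not along the pixel's ray), 0 where there is no reading.
- vision.get_calibration(name): a dict with "camera_matrix" (3x3 intrinsics, pixels), "rvec" (rotation vector, rad) and "tvec" (3), from world to camera coordinates, as OpenCV has them. Camera axes: x right, y down, z forward; pixel columns grow to the right and rows downward; lengths in m; the calibration is good to about 2 mm. A picture is of the moment at which its call begins. get_calibration takes no time and is no camera call.
- close_job(): hands the job in, once; it reports no verdict.
The state is a dict: "time": time; "joint_positions": joint angles; "joint_vel": joint speeds; "joint_torque": joint torques, N m; "ee_pos": TCP position; "eef_rot": TCP orientation; "ft_force": force on the tool from outside, world axes, zero at the start; "torque": the same for the moment, N m; "width": finger opening in m.
Only numpy, scipy, OpenCV 4.12 (cv2) and the standard library are available. Lean on these libraries where they do the work, as an engineer would, in place of code of your own. Each camera call takes 0.05 s, during which the arm holds its last target. There are 200 camera calls.

## Working session

There is one attempt and no reset: what is moved stays moved. The work goes in short steps, Python scripts to look and compute and a shell command to move; the robot and the scene stay as the last step left them, time stands still between calls to the robot, and variables do not carry over. Pictures are saved under pics/ and viewed, about 8 in all and at most 12, crops included, and the job is handed in when it is done.

```bash
mkdir -p pics; cat > h.py <<'E'
import numpy as np, cv2
from bench import r, vision
from scipy.spatial.transform import Rotation as R
def cal(n):
    c=vision.get_calibration(n); return np.array(c["camera_matrix"]),R.from_rotvec(np.ravel(c["rvec"])).as_matrix(),np.ravel(c["tvec"])
def cloud(n,d):
    K,Rm,t=cal(n); v,u=np.mgrid[:d.shape[0],:d.shape[1]]
    p=np.stack([(u-K[0,2])/K[0,0]*d,(v-K[1,2])/K[1,1]*d,d],-1)
    w=(p-t)@Rm; w[d==0]=np.nan; return w
def grab(n,tag):
    im,d=vision.camera(n); cv2.imwrite(f"pics/{tag}.png",im); np.save(f"pics/{tag}.npy",cloud(n,d)); return im,cloud(n,d)
def rel(pos,Rm=None):
    """row for pose from present measured pose"""
    s=r.read_state(); R0=R.from_quat(s["eef_rot"])
    sh=R0.inv().apply(np.array(pos)-s["ee_pos"])/.25
    tv=np.zeros(3) if Rm is None else (R0.inv()*R.from_matrix(Rm)).as_rotvec()/1.5
    return np.round(np.r_[sh,tv],3)
E
python3 - <<'E'
from h import *
for n in("top","side"):
    im,c=grab(n,n+"0"); K,Rm,t=cal(n); print(n,K[0,0],-Rm.T@t)
s=r.read_state(); print({k:np.round(v,3) for k,v in s.items()}); print(R.from_quat(s["eef_rot"]).as_matrix().round(3), r.grasp_offset)
E
cat > /dev/null; python3 -c "
import cv2,numpy as np
cv2.imwrite('pics/both.png',np.vstack([cv2.imread('pics/top0.png'),cv2.imread('pics/side0.png')])[:, :])"
```

```text
top 429.3357055835008 [0.44123534 0.0186763  1.17339784]
side 545.6147424600816 [ 0.21220568 -1.25609526  0.86196953]
{'time': np.float64(0.1), 'joint_positions': array([-1.286,  0.333, -0.065,  1.461,  0.022,  1.35 , -0.089]), 'joint_vel': array([-0.   , -0.004,  0.001, -0.001, -0.   , -0.   , -0.   ]), 'joint_torque': array([ 1.0000e-03, -6.2454e+01,  2.5000e-02, -3.9072e+01, -6.1000e-02,
        3.7000e-02,  0.0000e+00]), 'ee_pos': array([0.189, 0.595, 0.222]), 'eef_rot': array([ 0.108,  0.699, -0.109,  0.699]), 'ft_force': array([0.675, 0.178, 0.881]), 'torque': array([0.051, 0.007, 0.036]), 'width': np.float64(0.087)}
[[-0.     0.303  0.953]
 [-0.001  0.953 -0.303]
 [-1.    -0.001  0.   ]] 0.0187
```

View pics/top0.png

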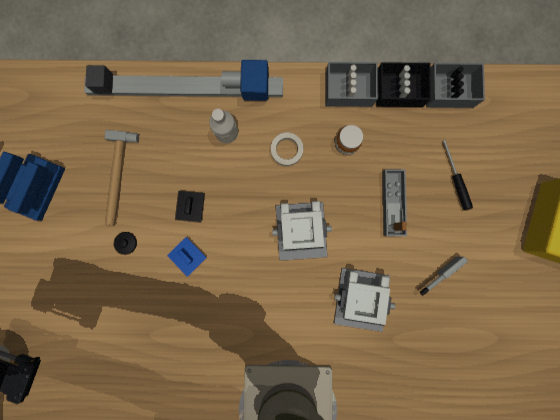

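View pics/side0.png

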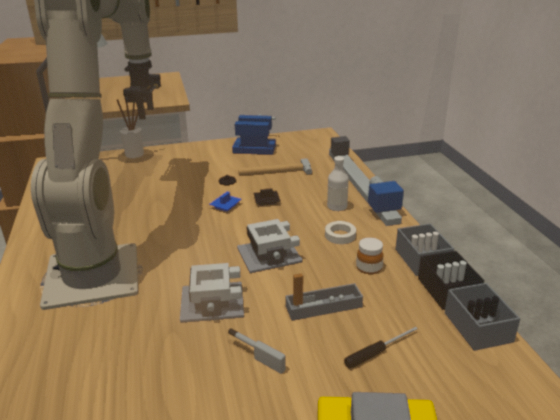

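Top view: two head lookalikes, at (302,228) and (365,300). (302,228) is farther left, so I take it. Cover candidates are the black rectangular one at (190,206), the blue one at (187,257) and the round cap at (125,243); I take the black one. The tray with the scoop is at (395,203), balls at its far end, handle at (400,226).

```bash
python3 - <<'E'
from h import *
im=cv2.imread("pics/top0.png"); c=np.load("pics/top0.npy")
f=lambda a:cv2.resize(a,None,fx=4,fy=4,interpolation=cv2.INTER_CUBIC)
A=f(im[190:265,265:335]); B=f(im[160:245,370:420]); C=f(im[180:235,165:215])
W=np.zeros((345,A.shape[1]+B.shape[1]+C.shape[1],3),np.uint8); x=0
for a in(A,B,C): W[:a.shape[0],x:x+a.shape[1]]=a; x+=a.shape[1]
cv2.imwrite("pics/crop1.png",W)
def rect(name,box,z0,z1):
    u0,v0,u1,v1=box; p=c[v0:v1,u0:u1].reshape(-1,3); p=p[(p[:,2]>z0)&(p[:,2]<z1)]
    q=cv2.minAreaRect((p[:,:2]*1000).astype(np.float32)); print(name,len(p),np.round(q[0],1),np.round(q[1],1),round(q[2],1),"z med",np.median(p[:,2]).round(4),"mean",p[:,:2].mean(0).round(4))
rect("head rim",(265,190,340,265),.070,.09)
rect("fixture",(265,190,340,265),.004,.018)
rect("tray",(375,160,415,245),.026,.04)
rect("tray all",(375,160,415,245),.012,.04)
rect("handle",(375,160,415,245),.09,.12)
rect("cover plate",(165,180,215,235),.012,.024)
rect("rib",(165,180,215,235),.036,.05)
p=c[190:265,265:335]; 
print("table z",np.nanmedian(c[300:330,150:200,2]))
np.set_printoptions(linewidth=250)
print((c[195:262:3,268:338:3,2]*1000).round(0))
print((c[166:242:3,378:412:2,2]*1000).round(0))
E
```

```text
head rim 991 [482.4 -30. ] [118.4 103.2] 4.9 z med 0.0786 mean [ 0.4719 -0.0305]
fixture 977 [482.6 -33.7] [201.2 202. ] 0.4 z med 0.0094 mean [ 0.4621 -0.0287]
tray 366 [ 550.8 -280.2] [174.5  56.1] 0.8 z med 0.0331 mean [ 0.5543 -0.2789]
tray all 654 [ 549.6 -280.2] [177.   56.1] 0.8 z med 0.0281 mean [ 0.554  -0.2791]
handle 63 [ 485.  -280.9] [20.5 12.3] 1.2 z med 0.1079 mean [ 0.4847 -0.2795]
cover plate 676 [533.2 272.6] [72.6 80. ] 85.1 z med 0.0178 mean [0.533  0.2718]
rib 84 [533.5 272.3] [13.5 40.9] 84.9 z med 0.0431 mean [0.5329 0.2718]
table z -0.0006311848164015296
[[ 1. -6. -2. -1.  1.  1. -4. -0.  2.  0. -3. -1.  1.  0.  1.  1. -3. -2.  3.  1. -3. nan -0. -5.]
 [-1. -2. -3. -0. -0. -7. -0.  1. -1. -1. -3.  4. -2. -2.  6. -3.  2. -3. -2.  0.  2. -3.  1.  3.]
 [-4.  1.  0.  4. -3.  2.  1. -5. -4. -2. -0.  2.  1. -2. -0. -1. 65.  3. -2.  2. -0.  1.  2. -2.]
 [ 3.  1. -0.  4. -2. 70. 67.  1. 11. 10.  9. 10.  7. 13.  8. 70. 66. 68. 10. -3. -1.  0. -0.  4.]
 [ 3.  1. -2. 11. 11. 70. 69. 10.  8. 10.  9. 11. 11.  7.  7. 68. 72. 74. 12.  1. -1. -3.  3. -1.]
 [-1.  0.  6. 10.  4
[... 3351 characters left out ...]
1.   0.  -3.  13.  36.  26.   6.   8.   6.   3.   0.   1.  24.  26.  31.  -2.  -1.]
 [  1.   2.  -2.  15.  34.  25.   4.   8.  33.  54.  73.  94. 107. 109. 109.  -2.  -0.]
 [  3.  -2.   3.  15.  34.  30.  24.  27.  37.  55.  74.  93. 107. 110. 110.  -4.   2.]
 [  1.  -0.  -3.  12.  35.   3.   4.   7.  37.  54.  73.  94. 111. 111. 104.   1.   1.]
 [  1.  -2.  -4.  11.  31.   5.   3.   3.   4.   3.   3.  -0.   6.  23.  36.  -1.   1.]
 [  1.   1.   0.   5.  31.  29.  35.  34.  34.  32.  36.  31.  35.  36.  34.  -3.   2.]
 [  0.   2.   3.  -5.   2.  -1.  -2.   1.   0.  -2.   2.   1.   3.  -3.  -3.  -1.  -2.]
 [  0.  -1.   1.   0.  -2.   2.   5.   0.  -1.   5.  -2.  -2.   1.  -5.   0.   3.  -1.]]
```

View pics/crop1.png

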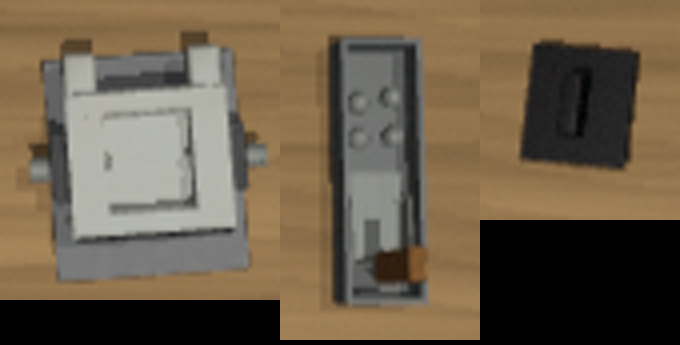

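The crop confirms it: bare head with open chamber and wings on top (+x), yaw about +5°. Four balls are in the tray at crop (345-400,90-140), the scoop handle is at (400,265), and the black cover with rib has yaw about -5°. Next I compute the chamber mouth and move towards the scoop.

```bash
python3 -m pendant '-0.12 -0.45 0.9 -0.214 0 0; -0.12 -0.45 0.9 -0.214 0 0; -0.12 -0.45 0.9 -0.214 0 0; -0.12 -0.45 0.9 -0.214 0 0; -0.12 -0.45 0.9 -0.214 0 0;-0.12 -0.45 0.9 -0.214 0 0; -0.12 -0.45 0.9 -0.214 0 0' 0.2
python3 -m pendant '0 -0.88 0.31 0 0 0; 0 -0.88 0.31 0 0 0; 0 -0.88 0.31 0 0 0; 0 -0.88 0.31 0 0 0; 0 -0.88 0.31 0 0 0; 0 -0.88 0.31 0 0 0; 0 -0.88 0.31 0 0 0'
python3 -m pendant '0 -0.92 0.07 0 0 0; 0 -0.92 0.07 0 0 0; 0 -0.92 0.07 0 0 0; 0 -0.92 0.07 0 0 0; 0 -0.92 0.07 0 0 0; 0 -0.92 0.07 0 0 0'
python3 - <<'E'
from h import *
c=np.load("pics/top0.npy"); K,Rm,t=cal("top"); o=-Rm.T@t
def onplane(u,v,z):
    d=Rm.T@np.linalg.inv(K)@np.array([u,v,1.]); return o+d*(z-o[2])/d[2]
m=(c[...,2]>.068)
m2=np.zeros_like(m); m2[190:265,265:340]=m[190:265,265:340]; m2=cv2.morphologyEx(m2.astype(np.uint8),cv2.MORPH_CLOSE,np.ones((2,2)))
cs,hi=cv2.findContours(m2,cv2.RETR_CCOMP,cv2.CHAIN_APPROX_NONE)
print([cv2.contourArea(k) for k in cs],hi)
# lateral edges in head frame, mouth
a=np.deg2rad(4.5); 
for i,k in enumerate(cs):
    if hi[0][i][3]>=0 and cv2.contourArea(k)>150:
        P=np.array([onplane(*q[0],.079)[:2] for q in k]).astype(np.float32)*1000; print("mouth rect",cv2.minAreaRect(P))
vv,uu=np.mgrid[200:255,275:330]; pts=np.array([onplane(u,v,.079)[:2] for v,u in zip(vv.ravel(),uu.ravel())])
val=c[200:255,275:330,2].ravel(); g=~np.isnan(val)
pts,val=pts[g],val[g]; rim=(val>.068)
# fit a 64x56 hole template by maximising agreement near mouth
from scipy.optimize import minimize
best=None
for yaw in np.deg2rad(np.arange(1,9,.5)):
  cs_,sn=np.cos(yaw),np.sin(yaw)
  for cx in np.arange(.455,.500,.001):
    for cy in np.arange(-.045,-.015,.001):
      dx,dy=pts[:,0]-cx,pts[:,1]-cy; x=cs_*dx+sn*dy; y=-sn*dx+cs_*dy
      near=(abs(x)<.040)&(abs(y)<.044); ins=(abs(x)<.032)&(abs(y)<.028)
      sc=np.mean(ins[near]!=rim[near])
      if best is None or sc<best[0]: best=(sc,cx,cy,np.degrees(yaw))
print(best)
print(np.round(r.read_state()["ee_pos"],4), np.round(r.read_state()["joint_positions"],2),rel([.485,-.2805,.15],np.array([[0,-.014,1],[0,1,.014],[-1,0,0]])))
E
```

```text
time: 0.8
ee_pos: [0.371, 0.419, 0.2526]
eef_rot: [-0.003, 0.707, 0.003, 0.707]
ft_force: [-0.1, 0.7, -0.6]
width: 0.0528
time: 1.5
ee_pos: [0.4494, 0.2026, 0.2523]
eef_rot: [-0.005, 0.707, 0.005, 0.707]
ft_force: [-0.3, 0.4, -0.3]
width: 0.052
time: 2.1
ee_pos: [0.4709, -0.0305, 0.2526]
eef_rot: [-0.004, 0.707, 0.003, 0.707]
ft_force: [-0.0, 0.3, -0.5]
width: 0.0521
[1539.5, 582.5] [[[-1 -1  1 -1]
  [-1 -1 -1  0]]]
mouth rect ((468.9493103027344, -33.082252502441406), (68.3709487915039, 59.90537643432617), 4.774648189544678)
(np.float64(0.41046831955922863), np.float64(0.455), np.float64(-0.015999999999999973), np.float64(8.0))
[ 0.4709 -0.0305  0.2526] [-0.5  -0.05  0.45  1.82  0.02  1.36  1.53] [ 0.411 -1.     0.046 -0.003  0.     0.   ]
```

```bash
python3 -m pendant '0 -0.5 0.03 0 0 0; 0 -0.99 0.046 0 0 0; 0 -0.99 0.046 0 0 0; 0 -0.99 0.046 0 0 0; 0 -0.99 0.046 0 0 0; 0 -0.99 0.046 0 0 0; 0 -0.99 0.046 0 0 0'
python3 -m pendant '0.2 0 0 0 0 0; 0.4 0 0 0 0 0; 0.6 0 0 0 0 0; 0.7 0 0 0 0 0; 0.78 0 0 0 0 0; 0.78 0 0 0 0 0; 0.78 0 0 0 0 0'
python3 - <<'E'
from h import *
im,_=grab("side","s1"); 
cv2.imwrite("pics/s1c.png",cv2.resize(im[180:350,230:430],None,fx=3,fy=3))
print(rel([.485,-.2805,.056],np.array([[0,-.014,1],[0,1,.014],[-1,0,0]])))
c=np.load("pics/top0.npy"); K,Rm,t=cal("top"); o=-Rm.T@t
vv,uu=np.mgrid[200:255,275:330]; d=(np.linalg.inv(K)@np.stack([uu.ravel(),vv.ravel(),np.ones(uu.size)])).T@Rm
pts=o[:2]+d[:,:2]*((.079-o[2])/d[:,2])[:,None]
val=c[200:255,275:330,2].ravel(); g=~np.isnan(val); pts,val=pts[g],val[g]; rim=val>.068
L=[]
for yaw in np.arange(3,7,.5):
  a=np.deg2rad(yaw)
  for cx in np.arange(.460,.480,.001):
    for cy in np.arange(-.042,-.022,.001):
      dx,dy=pts[:,0]-cx,pts[:,1]-cy; x=np.cos(a)*dx+np.sin(a)*dy; y=-np.sin(a)*dx+np.cos(a)*dy
      near=(abs(x)<.040)&(abs(y)<.044); ins=(abs(x)<.032)&(abs(y)<.028)
      L.append((np.sum((ins==rim)&near),cx,cy,yaw))
L=np.array(sorted(L)); print(L[0],L[L[:,0]<=L[0,0]+3].mean(0))
E
```

```text
time: 2.8
ee_pos: [0.4866, -0.274, 0.2516]
eef_rot: [-0.005, 0.708, 0.005, 0.707]
ft_force: [0.8, 0.7, 0.7]
width: 0.0521
time: 3.5
ee_pos: [0.4865, -0.2736, 0.0578]
eef_rot: [-0.005, 0.707, 0.006, 0.707]
ft_force: [0.5, -0.0, 0.5]
width: 0.0522
[ 0.01  -0.024 -0.008  0.001  0.001 -0.   ]
[18.     0.471 -0.031  3.5  ] [19.75      0.471    -0.030625  4.1875  ]
```

View pics/s1c.png

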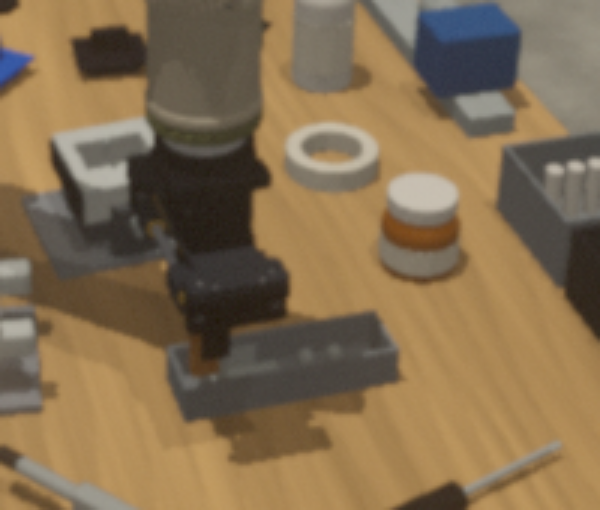

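The crop shows the fingers straddling the wooden handle at (205,350), with the balls ahead at (310-335,350). I shift 6 mm and grip.

```bash
python3 -m pendant '0.006 -0.024 -0.006 0 0 0; 0.006 -0.024 -0.006 0 0 0'
python3 -m pendant '0 0 0 0 0 0; 0 0 0 0 0 0; 0 0 0 0 0 0; 0 0 0 0 0 0; 0 0 0 0 0 0; 0 0 0 0 0 0; 0 0 0 0 0 0' -1 50
python3 -m pendant '-0.004 0 0.02 0 0 0; -0.004 0 0.04 0 0 0; -0.004 0 0.06 0 0 0; -0.004 0 0.08 0 0 0;-0.004 0 0.10 0 0 0; -0.004 0 0.12 0 0 0; -0.004 0 0.14 0 0 0; -0.004 0 0.16 0 0 0'
python3 -m pendant '0 0 0.02 0 0 0; 0 0 0.04 0 0 0; 0 0 0.06 0 0 0; 0 0 0.08 0 0 0'
python3 - <<'E'
from h import *
print(r.read_state()["ft_force"])
K,Rm,t=cal("top")
im,c=grab("top","t2"); cv2.imwrite("pics/t2c.png",cv2.resize(im[150:260,350:440],None,fx=5,fy=5))
E
```

```text
time: 3.75
ee_pos: [0.4843, -0.2826, 0.057]
eef_rot: [-0.005, 0.707, 0.004, 0.708]
ft_force: [0.1, 0.2, -0.1]
width: 0.0522
time: 4.45
ee_pos: [0.4839, -0.2817, 0.0559]
eef_rot: [-0.005, 0.707, 0.005, 0.707]
ft_force: [-0.2, 0.1, -0.3]
width: 0.0116
time: 5.25
ee_pos: [0.5244, -0.2812, 0.0569]
eef_rot: [-0.005, 0.707, 0.005, 0.707]
ft_force: [-0.8, 0.6, -1.2]
width: 0.0119
time: 5.65
ee_pos: [0.5444, -0.2809, 0.057]
eef_rot: [-0.005, 0.707, 0.005, 0.707]
ft_force: [-0.7, -0.3, -1.1]
width: 0.0118
[-0.72929013 -0.30209528 -1.06927899]
```

View pics/t2c.png

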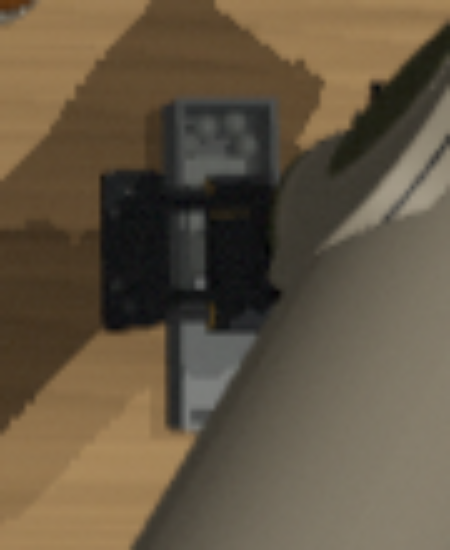

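Balls sit at crop (205-240,120-150) near the far wall. The scoop is hanging about 1 mm up, so I lower it and push on to the wall.

```bash
python3 -m pendant '0.005 0 0 0 0 0; 0.005 0 0.015 0 0 0; 0.005 0 0.03 0 0 0; 0.005 0 0.045 0 0 0;0.005 0 0.06 0 0 0;0.005 0 0.07 0 0 0;0.005 0 0.07 0 0 0'
python3 -m pendant '0 0 0.01 0 0 0; 0 0 0.02 0 0 0; 0 0 0.02 0 0 0'
```

```text
time: 6.4
ee_pos: [0.5619, -0.2809, 0.0559]
eef_rot: [-0.005, 0.707, 0.005, 0.707]
ft_force: [-0.7, 0.6, 2.8]
width: 0.0117
time: 6.7
ee_pos: [0.5639, -0.2815, 0.0562]
eef_rot: [-0.004, 0.709, 0.005, 0.706]
ft_force: [-15.1, 2.5, 16.6]
width: 0.0115
```

Contact force on the wall. Tilt the mouth up about the rear edge by 20°, dwell, and look.

```bash
python3 -m pendant '-0.002 0 -0.027 0 -0.058 0; 0 0 -0.042 0 -0.116 0; 0.003 0 -0.055 0 -0.175 0; 0.007 0 -0.066 0 -0.233 0; 0.007 0 -0.066 0 -0.233 0; 0.007 0 -0.066 0 -0.233 0; 0.007 0 -0.066 0 -0.233 0; 0.007 0 -0.066 0 -0.233 0'
python3 - <<'E'
from h import *
im,c=grab("top","t3"); im2,_=grab("side","s3")
a=cv2.resize(im[150:230,350:440],None,fx=5,fy=5);b=cv2.resize(im2[270:330,270:370],None,fx=4,fy=4)
W=np.zeros((400,850,3),np.uint8); W[:,:450]=a; W[:240,450:850]=b; cv2.imwrite("pics/c3.png",W[:,:800])
E
```

```text
time: 7.5
ee_pos: [0.5511, -0.2805, 0.0542]
eef_rot: [-0.004, 0.574, 0.006, 0.819]
ft_force: [-0.5, 0.1, -1.2]
width: 0.0118
```

View pics/c3.png

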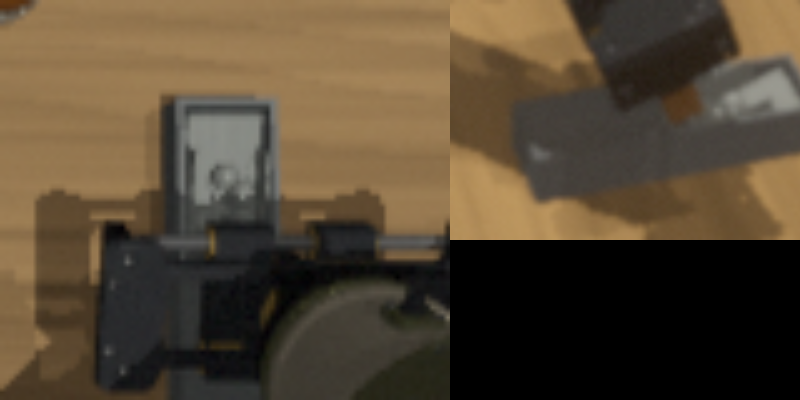

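All four balls appear to have rolled back (the floor near the lip is clear; one is visible at (225,180), others hidden under the gripper). Lift slowly, staying tilted.

```bash
python3 -m pendant '-0.03 0 0.011 0 0 0; -0.09 0 0.033 0 0 0; -0.16 0 0.058 0 0 0; -0.24 0 0.087 0 0 0; -0.32 0 0.116 0 0 0; -0.40 0 0.145 0 0 0; -0.45 0 0.163 0 0 0; -0.47 0 0.171 0 0 0'
python3 - <<'E'
from h import *
im,c=grab("top","t4"); im2,_=grab("side","s4")
a=cv2.resize(im[150:230,350:440],None,fx=5,fy=5);b=cv2.resize(im2[215:325,260:380],None,fx=3.5,fy=3.5)[:400,:350]
W=np.zeros((400,800,3),np.uint8); W[:,:450]=a; W[:b.shape[0],450:]=b; cv2.imwrite("pics/c4.png",W)
print(r.read_state()["joint_positions"].round(2))
E
```

```text
time: 8.4
ee_pos: [0.5505, -0.2812, 0.1808]
eef_rot: [-0.004, 0.573, 0.005, 0.82]
ft_force: [0.3, -0.2, -2.3]
width: 0.0118
[-0.08  0.14  0.62  1.86 -0.34  0.88  2.29]
```

View pics/c4.png

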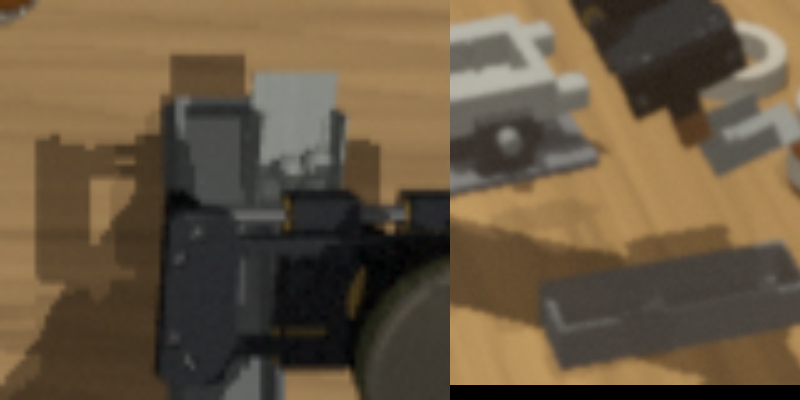

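Balls are seen in the raised scoop at (290,160) and (325,155), and the tray looks empty. Carry towards the head.

```bash
python3 -m pendant '-0.01 0.048 -0.028 0 0 0; -0.034 0.16 -0.094 0 0 0; -0.062 0.288 -0.169 0 0 0; -0.089 0.416 -0.244 0 0 0; -0.116 0.544 -0.32 0 0 0; -0.144 0.672 -0.395 0 0 0; -0.162 0.76 -0.447 0 0 0; -0.171 0.8 -0.47 0 0 0'
python3 - <<'E'
from h import *
print(r.read_state()["joint_positions"].round(2))
s=r.read_state(); Q=R.from_quat(s["eef_rot"]).as_matrix(); print(Q.round(3), np.degrees(np.arctan2(Q[0,0],-Q[2,0])))
def sc(lip,phi):
    p=np.deg2rad(phi); T=np.array([lip[0]-.0655*np.cos(p)+.0505*np.sin(p),lip[1],lip[2]+.0655*np.sin(p)+.0505*np.cos(p)])
    z=np.array([np.cos(p),0,-np.sin(p)]); x=np.array([-np.sin(p),0,-np.cos(p)]); return T,np.c_[x,np.cross(z,x),z]
for phi,z in((-20,.135),(-20,.122),(-10,.112),(0,.1),(10,.096),(20,.092),(30,.09),(40,.088),(45,.087)):
    T,M=sc((.452,-.031,z),phi); print(phi,T.round(3),rel(T,M))
E
```

```text
time: 9.3
ee_pos: [0.4204, -0.0807, 0.1776]
eef_rot: [-0.004, 0.574, 0.006, 0.819]
ft_force: [-0.0, -0.1, -1.8]
width: 0.0115
[-0.2  -0.38  0.26  2.28  0.09  0.88  1.6 ]
[[ 0.341 -0.015  0.94 ]
 [ 0.005  1.     0.014]
 [-0.94   0.     0.341]] 19.913781002570197
-20 [ 0.373 -0.031  0.16 ] [ 0.003  0.202 -0.199  0.01  -0.001 -0.004]
-20 [ 0.373 -0.031  0.147] [ 0.052  0.202 -0.216  0.01  -0.001 -0.004]
-10 [ 0.379 -0.031  0.15 ] [ 0.047  0.201 -0.191  0.01   0.115 -0.003]
0 [ 0.386 -0.031  0.151] [ 0.057  0.201 -0.162  0.01   0.232 -0.002]
10 [ 0.396 -0.031  0.157] [ 0.045  0.2   -0.116  0.01   0.348 -0.001]
20 [ 0.408 -0.031  0.162] [ 0.043  0.2   -0.066  0.01   0.464 -0.   ]
30 [ 0.421 -0.031  0.166] [ 0.043  0.199 -0.012  0.01   0.581  0.001]
40 [ 0.434 -0.031  0.169] [0.053 0.198 0.043 0.011 0.697 0.002]
45 [ 0.441 -0.031  0.169] [0.062 0.198 0.07  0.011 0.755 0.002]
```

Straight pouring heading +x fits the joint limits if I ease the tilt to 10° on the way in.

```bash
python3 -m pendant '0.003 0.02 -0.016 0.001 0.01 0; 0.008 0.05 -0.04 0.002 0.029 0; 0.015 0.09 -0.072 0.004 0.052 0; 0.022 0.13 -0.104 0.006 0.075 0; 0.028 0.17 -0.135 0.008 0.097 0; 0.032 0.192 -0.154 0.01 0.11 0; 0.033 0.201 -0.16 0.01 0.115 0; 0.033 0.201 -0.16 0.01 0.115 0'
python3 - <<'E'
from h import *
print(r.read_state()["joint_positions"].round(2))
def sc(lip,phi):
    p=np.deg2rad(phi); T=np.array([lip[0]-.0655*np.cos(p)+.0505*np.sin(p),lip[1],lip[2]+.0655*np.sin(p)+.0505*np.cos(p)])
    z=np.array([np.cos(p),0,-np.sin(p)]); x=np.array([-np.sin(p),0,-np.cos(p)]); return T,np.c_[x,np.cross(z,x),z]
for phi,z in((-10,.118),(-5,.112),(0,.106),(5,.103),(10,.1),(15,.097),(20,.094),(25,.092),(30,.09),(40,.088)):
    T,M=sc((.457,-.031,z),phi); print(phi,T.round(3),rel(T,M))
im,c=grab("top","t5"); im2,_=grab("side","s5")
a=cv2.resize(im[190:260,265:335],None,fx=5.5,fy=5.5);b=cv2.resize(im2[200:280,210:310],None,fx=4.2,fy=4.2)[:385,:415]
W=np.zeros((385,800,3),np.uint8); W[:,:385]=a; W[:b.shape[0],385:800]=b[:,:415]; cv2.imwrite("pics/c5.png",W)
E
```

```text
time: 10.1
ee_pos: [0.3868, -0.0326, 0.1574]
eef_rot: [0.002, 0.642, 0.001, 0.767]
ft_force: [-0.1, -0.6, -1.4]
width: 0.0116
[-0.24 -0.32  0.17  2.26  0.07  1.02  1.47]
-10 [ 0.384 -0.031  0.156] [ 0.002  0.006 -0.013 -0.001  0.001 -0.002]
-5 [ 0.387 -0.031  0.157] [ 0.004  0.006  0.001 -0.001  0.059 -0.002]
0 [ 0.392 -0.031  0.156] [ 0.007  0.006  0.018 -0.001  0.118 -0.003]
5 [ 0.396 -0.031  0.159] [ 0.     0.007  0.038 -0.001  0.176 -0.003]
10 [ 0.401 -0.031  0.161] [-0.004  0.007  0.059 -0.001  0.234 -0.003]
15 [ 0.407 -0.031  0.163] [-0.007  0.007  0.082 -0.     0.292 -0.003]
20 [ 0.413 -0.031  0.164] [-0.007  0.007  0.107 -0.     0.35  -0.003]
25 [ 0.419 -0.031  0.165] [-0.009  0.007  0.132 -0.     0.409 -0.003]
30 [ 0.426 -0.031  0.166] [-0.009  0.007  0.159 -0.     0.467 -0.003]
40 [ 0.439 -0.031  0.169] [-0.008  0.007  0.215  0.     0.583 -0.003]
```

View pics/c5.png

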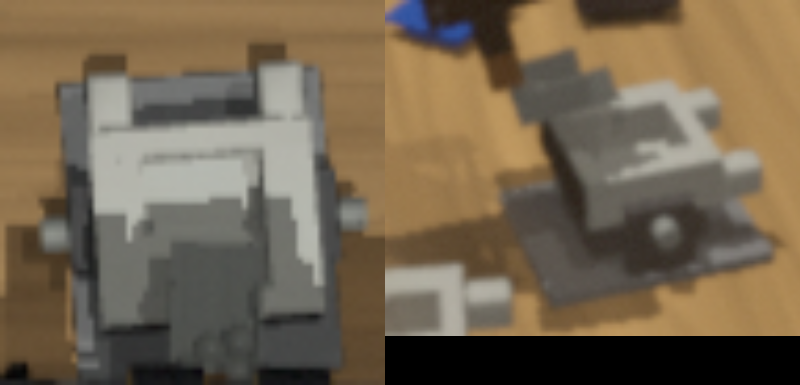

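Lip at crop (175-265,242) is inside the mouth (148-264,155-288), about 4 mm too far to -y. The balls are at the scoop's rear at (210-240,345). Pour with a 4-5 mm +y correction.

```bash
python3 -m pendant '0.004 0.015 0.001 0 0.03 0; 0.006 0.02 0.008 0 0.08 0; 0.007 0.02 0.018 0 0.118 0; 0 0.02 0.038 0 0.176 0; -0.003 0.02 0.048 0 0.205 0; -0.004 0.02 0.059 0 0.234 0; -0.006 0.02 0.07 0 0.264 0; -0.007 0.02 0.082 0 0.292 0'
python3 -m pendant '0 0 0 0 0 0; 0 0 0 0 0 0; -0.005 0 0.025 0 0.058 0; -0.014 0 0.048 0 0.117 0; -0.014 0 0.048 0 0.117 0; -0.02 0 0.075 0 0.175 0;  -0.033 0 0.12 0 0.291 0; -0.033 0 0.12 0 0.291 0'
python3 -m pendant '0 0 0 0 0 0; 0 0 0 0 0 0; 0 0 0 0 0 0; 0 0 0 0 0 0'
python3 - <<'E'
from h import *
s=r.read_state(); Q=R.from_quat(s["eef_rot"]).as_matrix(); print(Q.round(3),s["joint_positions"].round(2))
im,c=grab("top","t6"); im2,_=grab("side","s6")
a=cv2.resize(im[190:260,265:335],None,fx=5.5,fy=5.5);b=cv2.resize(im2[200:280,210:310],None,fx=4.2,fy=4.2)
W=np.zeros((385,800,3),np.uint8); W[:,:385]=a; W[:b.shape[0],385:800]=b[:,:415]; cv2.imwrite("pics/c6.png",W)
E
```

```text
time: 11.0
ee_pos: [0.4072, -0.0282, 0.1631]
eef_rot: [0.002, 0.793, 0.001, 0.609]
ft_force: [0.1, 0.0, -1.3]
width: 0.0117
time: 11.8
ee_pos: [0.4375, -0.0276, 0.1589]
eef_rot: [0.001, 0.908, 0.001, 0.418]
ft_force: [-1.2, 0.2, -0.8]
width: 0.0117
time: 12.2
ee_pos: [0.4378, -0.0279, 0.1647]
eef_rot: [0.002, 0.905, 0.002, 0.425]
ft_force: [0.3, 0.5, -0.7]
width: 0.0118
[[-0.639  0.002  0.769]
 [ 0.005  1.     0.002]
 [-0.769  0.005 -0.639]] [-0.21  0.52  0.25  1.52 -0.1   1.81  1.64]
```

View pics/c6.png

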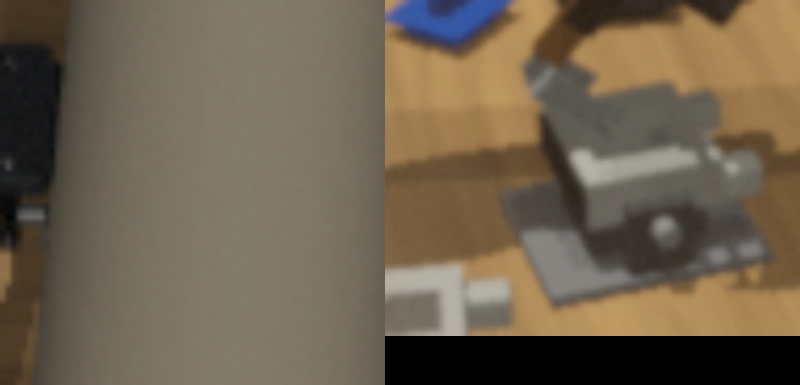

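Scoop mouth at side-crop (575,95) is over the chamber and looks empty, and the load dropped about 0.5 N. Withdraw and check.

```bash
python3 -m pendant '-0.09 0 -0.077 0 0 0; -0.18 -0.05 -0.15 0 -0.08 0; -0.215 -0.2 -0.179 0 -0.18 0; -0.215 -0.35 -0.179 0 -0.28 0; -0.215 -0.5 -0.179 0 -0.38 0; -0.215 -0.65 -0.179 0 -0.465 0; -0.215 -0.7 -0.179 0 -0.465 0; -0.215 -0.7 -0.179 0 -0.465 0'
python3 - <<'E'
from h import *
im,c=grab("top","t7")
a=cv2.resize(im[190:260,265:335],None,fx=4,fy=4);b=cv2.resize(im[170:300,290:420],None,fx=4,fy=4)
W=np.zeros((520,800,3),np.uint8); W[:280,:280]=a; W[:520,280:800]=b; cv2.imwrite("pics/c7.png",W)
print((c[211:246:2,285:322:3,2]*1000).round(0))
x=-.005
# tray frame yaw .8deg; drop-in: handle back to start
print(rel([.487,-.2805,.2],np.array([[0,-.014,1],[0,1,.014],[-1,0,0]])))
E
```

```text
time: 13.1
ee_pos: [0.4366, -0.205, 0.2333]
eef_rot: [0.003, 0.707, -0.0, 0.708]
ft_force: [0.2, 0.7, -1.6]
width: 0.0119
[[65. 67.  9. 11.  9. 16. 14.  7.  9. 66. 73. 72. 10.]
 [66. 68. 11. 78. 78. 81. 80. 78. 78. 77. 73. 77. 10.]
 [77. 78. 80. 80. 82. 83. 76. 78. 78. 78. 75. 77. 78.]
 [79. 79. 79. 77. 78. 76. 76. 79. 78. 79. 77. 79. 77.]
 [78. 76. 51. 55. 48. 63. 48. 57. 59. 75. 76. 79. 81.]
 [80. 76. 61. 65. 46. 63. 59. 61. 61. 65. 79. 80. 79.]
 [78. 78. 55. 66. 47. 57. 49. 52. 47. 62. 77. 78. 78.]
 [76. 76. 51. 49. 48. 46. 48. 44. 50. 59. 79. 77. 78.]
 [78. 80. 46. 53. 47. 60. 61. 49. 50. 49. 76. 79. 77.]
 [78. 80. 46. 47. 50. 63. 62. 50. 51. 80. 80. 79. 79.]
 [76. 77. 74. 51. 48. 50. 47. 49. 49. 46. 77. 80. 75.]
 [79. 78. 79. 50. 47. 47. 47. 46. 47. 49. 77. 79. 79.]
 [80. 81. 79. 50. 48. 47. 47. 50. 52. 48. 81. 76. 78.]
 [79. 80. 79. 47. 49. 47. 45. 50. 48. 47. 80. 77. 78.]
 [81. 76. 77. 49. 49. 50. 48. 49. 48. 49. 81. 79. 77.]
 [77. 81. 76. 50. 49. 47. 50. 50. 51. 52. 78. 75. 78.]
 [77. 79. 79. 47. 45. 78. 76. 78. 77. 82. 75. 77. 81.]
 [78. 79. 83. 77. 80. 78. 77. 78. 79. 77. 80. 81. 78.]]
[ 0.13  -0.31   0.199 -0.011  0.    -0.003]
```

View pics/c7.png

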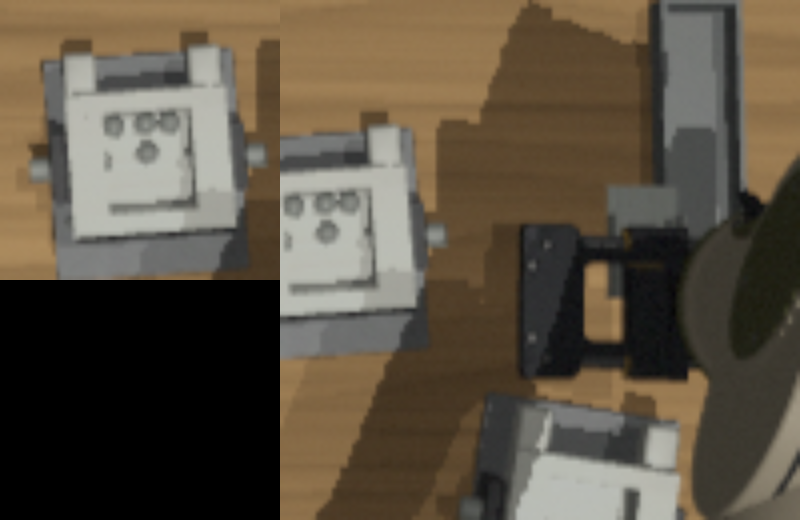

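All four balls lie in the chamber at crop (115,125), (145,122), (170,122), (147,152), and the scoop is empty. Now put the scoop back.

```bash
python3 -m pendant '0 -0.15 0.14 -0.011 0 0; 0 -0.304 0.272 -0.011 0 0; 0 -0.304 0.272 -0.011 0 0; 0.2 -0.304 0.272 -0.011 0 0; 0.4 -0.304 0.272 -0.011 0 0; 0.52 -0.304 0.272 -0.011 0 0;  0.52 -0.304 0.272 -0.011 0 0; 0.52 -0.304 0.272 -0.011 0 0'
python3 - <<'E'
from h import *
print(rel([.505,-.281,.0565],np.array([[0,-.014,1],[0,1,.014],[-1,0,0]])), r.read_state()["ft_force"])
E
```

```text
time: 13.95
ee_pos: [0.5065, -0.2775, 0.1026]
eef_rot: [-0.004, 0.707, 0.008, 0.707]
ft_force: [0.9, -0.7, -0.6]
width: 0.0119
[ 0.184 -0.015 -0.006  0.002 -0.001 -0.003] [ 0.87377805 -0.73159735 -0.5940025 ]
```

```bash
python3 -m pendant '0 -0.013 -0.005 0.002 0 -0.003; 0.04 -0.013 -0.005 0.002 0 -0.003; 0.08 -0.013 -0.005 0.002 0 -0.003; 0.12 -0.013 -0.005 0.002 0 -0.003; 0.15 -0.013 -0.005 0.002 0 -0.003; 0.17 -0.013 -0.005 0.002 0 -0.003; 0.182 -0.013 -0.005 0.002 0 -0.003;0.182 -0.013 -0.005 0.002 0 -0.003'
```

```text
time: 14.75
ee_pos: [0.5046, -0.282, 0.0566]
eef_rot: [-0.004, 0.707, 0.004, 0.707]
ft_force: [-0.0, 0.1, -1.4]
width: 0.0118
```

```bash
python3 -m pendant '0.002 0 0 0 0 0; 0.002 0 0 0 0 0; 0.002 0 0 0 0 0; 0.002 0 0 0 0 0' 0.2
python3 -m pendant '-0.1 0 0 0 0 0; -0.25 0 0 0 0 0; -0.4 0 0 0 0 0; -0.6 0 0 0 0 0; -0.76 0 0 0 0 0; -0.76 0 0 0 0 0'
python3 -m pendant '0 0.2 0 0.069 0 0; 0 0.4 0 0.069 0 0; 0 0.6 0 0.069 0 0; 0 0.8 0 0.069 0 0; 0 1 0.01 0.069 0 0;0 1 0.01 0.069 0 0;0 1 0.01 0.069 0 0'
python3 - <<'E'
from h import *
im,c=grab("top","t8")
p=c[150:255,365:425].reshape(-1,3); h=p[(p[:,2]>.09)&(p[:,2]<.12)]; print("handle",len(h),h.mean(0).round(4), np.median(h[:,2]))
f=p[(p[:,2]>.02)&(p[:,2]<.04)]; print(cv2.minAreaRect((f[:,:2]*1000).astype(np.float32)))
a=np.deg2rad(-5.1); M=np.array([[0,-np.sin(a),np.cos(a)],[0,np.cos(a),np.sin(a)],[-1,0,0]]);print(rel([.533,.272,.10],M))
a=cv2.resize(im[155:250,365:425],None,fx=5,fy=5); cv2.imwrite("pics/c8.png",a)
E
```

```text
time: 15.15
ee_pos: [0.5046, -0.2818, 0.0561]
eef_rot: [-0.005, 0.707, 0.004, 0.707]
ft_force: [0.3, -0.1, 0.2]
width: 0.036
time: 15.75
ee_pos: [0.5066, -0.2831, 0.2522]
eef_rot: [-0.006, 0.704, 0.003, 0.71]
ft_force: [-0.0, -0.4, -0.7]
width: 0.0518
time: 16.45
ee_pos: [0.5038, -0.0307, 0.2454]
eef_rot: [0.031, 0.707, -0.032, 0.706]
ft_force: [-0.3, -0.5, -0.5]
width: 0.0524
handle 60 [ 0.505  -0.2799  0.1054] 0.10722445027918512
((549.8455810546875, -280.00909423828125), (177.13180541992188, 56.09724044799805), 0.2142494171857834)
[ 5.810e-01  1.223e+00  6.000e-03 -1.000e-03 -0.000e+00  1.000e-03]
```

View pics/c8.png

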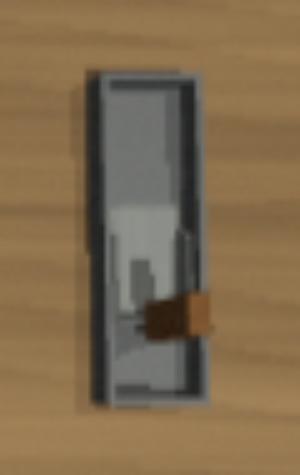

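The scoop stands flat in the tray (floor at (145,260), handle at (180,315)). On to the cover.

```bash
python3 -m pendant '0 0.2 0 0 0 0; 0 0.4 0 0 0 0; 0 0.6 0 0 0 0; 0 0.8 0 0 0 0; 0 0.98 0 0 0 0; 0.1 0.98 0 0 0 0;  0.1 0.98 0 0 0 0'
python3 -m pendant '0 0.1 0 0 0 0; 0 0.243 0.006 0 0 0; 0.2 0.243 0.006 0 0 0; 0.4 0.243 0.006 0 0 0; 0.48 0.243 0.006 0 0 0; 0.48 0.243 0.006 0 0 0'
python3 - <<'E'
from h import *
a=np.deg2rad(-5.1); M=np.array([[0,-np.sin(a),np.cos(a)],[0,np.cos(a),np.sin(a)],[-1,0,0]]);print(rel([.5333,.272,.0205],M))
E
```

```text
time: 17.2
ee_pos: [0.5254, 0.211, 0.2174]
eef_rot: [0.031, 0.708, -0.034, 0.705]
ft_force: [0.6, -0.7, -0.6]
width: 0.0522
time: 17.8
ee_pos: [0.5326, 0.2689, 0.0981]
eef_rot: [0.032, 0.708, -0.035, 0.705]
ft_force: [-0.4, 0.4, 1.0]
width: 0.0519
[ 0.31   0.014  0.003 -0.004 -0.003  0.003]
```

```bash
python3 -m pendant '0.08 0.012 0.003 -0.004 -0.003 0.003; 0.16 0.012 0.003 -0.004 -0.003 0.003; 0.23 0.012 0.003 -0.004 -0.003 0.003; 0.28 0.012 0.003 -0.004 -0.003 0.003; 0.308 0.012 0.003 -0.004 -0.003 0.003; 0.308 0.012 0.003 -0.004 -0.003 0.003'
python3 -m pendant '0 0 0 0 0 0; 0 0 0 0 0 0; 0 0 0 0 0 0; 0 0 0 0 0 0; 0 0 0 0 0 0; 0 0 0 0 0 0; 0 0 0 0 0 0' -1 60
python3 -m pendant '-0.05 0 0 0 0 0; -0.2 0 0 0 0 0; -0.4 0 0 0 0 0; -0.6 0 0 0 0 0; -0.6 0 0 0 0 0'
python3 - <<'E'
from h import *
a=np.deg2rad(4.5); M=np.array([[0,-np.sin(a),np.cos(a)],[0,np.cos(a),np.sin(a)],[-1,0,0]]);print(rel([.471,-.031,.17],M))
E
```

```text
time: 18.4
ee_pos: [0.5347, 0.2749, 0.024]
eef_rot: [0.032, 0.705, -0.029, 0.708]
ft_force: [0.2, 0.8, -0.2]
width: 0.052
time: 19.1
ee_pos: [0.5344, 0.2754, 0.0239]
eef_rot: [0.031, 0.705, -0.029, 0.708]
ft_force: [-0.5, -0.2, 1.4]
width: 0.0129
time: 19.6
ee_pos: [0.5368, 0.2767, 0.1825]
eef_rot: [0.034, 0.701, -0.026, 0.712]
ft_force: [0.8, -0.2, 0.2]
width: 0.0125
[ 0.033 -1.249 -0.158 -0.109  0.01  -0.007]
```

```bash
python3 -m pendant '0 -0.15 -0.02 -0.02 0 0; 0 -0.35 -0.05 -0.05 0 0; 0 -0.55 -0.08 -0.08 0 0; 0 -0.75 -0.1 -0.109 0 0; 0 -0.95 -0.13 -0.109 0 0;0 -0.99 -0.158 -0.109 0 0; 0 -0.99 -0.158 -0.109 0 0; 0 -0.99 -0.158 -0.109 0 0'
python3 - <<'E'
from h import *
a=np.deg2rad(4.5); M=np.array([[0,-np.sin(a),np.cos(a)],[0,np.cos(a),np.sin(a)],[-1,0,0]]);print(rel([.4723,-.031,.13],M))
im,c=grab("top","t9"); im2,c2=grab("side","s9")
a=cv2.resize(im[170:260,230:340],None,fx=4,fy=4);b=cv2.resize(im2[170:290,220:310],None,fx=4,fy=4)
W=np.zeros((480,800,3),np.uint8); W[:360,:440]=a; W[:480,440:800]=b; cv2.imwrite("pics/c9.png",W)
E
```

```text
time: 20.4
ee_pos: [0.4734, 0.0328, 0.173]
eef_rot: [-0.026, 0.704, 0.029, 0.709]
ft_force: [1.2, 0.5, -0.7]
width: 0.0125
[ 0.171 -0.255 -0.026  0.     0.004 -0.003]
```

View pics/c9.png

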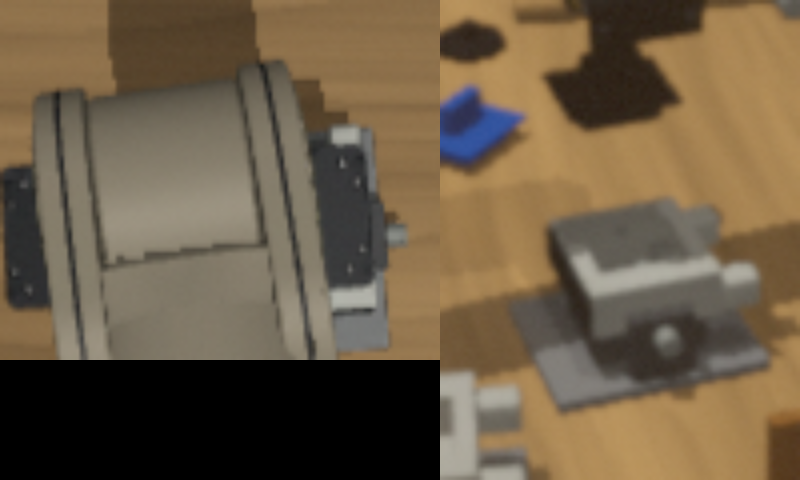

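The cover is held level in the gripper (side crop (615,85)). I measure cover-in-hand and mouth in the side view to cancel calibration bias.

```bash
python3 - <<'E'
from h import *
c=np.load("pics/s9.npy"); p=c[170:210,240:285].reshape(-1,3); p=p[(p[:,2]>.155)&(p[:,2]<.176)]
print(len(p),np.median(p[:,2]),cv2.minAreaRect((p[:,:2]*1000).astype(np.float32)))
A=np.c_[p[:,:2],np.ones(len(p))]; print("tilt",np.linalg.lstsq(A,p[:,2],rcond=None)[0].round(3))
c=np.load("pics/s0.npy"); K,Rm,t=cal("side"); o=-Rm.T@t
v,u=np.mgrid[205:265,230:310]; d=(np.linalg.inv(K)@np.stack([u.ravel(),v.ravel(),np.ones(u.size)])).T@Rm
pts=o[:2]+d[:,:2]*((.079-o[2])/d[:,2])[:,None]; val=c[205:265,230:310,2].ravel(); g=~np.isnan(val); pts,val=pts[g],val[g]; rim=abs(val-.079)<.008
L=[]
for yaw in np.arange(3,7,.5):
  a=np.deg2rad(yaw)
  for cx in np.arange(.460,.482,.001):
    for cy in np.arange(-.042,-.020,.001):
      dx,dy=pts[:,0]-cx,pts[:,1]-cy; x=np.cos(a)*dx+np.sin(a)*dy; y=-np.sin(a)*dx+np.cos(a)*dy
      near=(abs(x)<.038)&(abs(y)<.042); ins=(abs(x)<.032)&(abs(y)<.028)
      L.append((np.sum((ins==rim)&near),cx,cy,yaw))
L=np.array(sorted(L)); print(L[0],L[L[:,0]<=L[0,0]+3].mean(0), np.median(val[rim]))
E
```

```text
320 0.1666905689216694 ((475.27960205078125, 29.388437271118164), (79.47621154785156, 78.36602020263672), 4.155547142028809)
tilt [0.005 0.026 0.164]Traceback (most recent call last):
  File "<stdin>", line 5, in <module>
    fid = stack.enter_context(open(os.fspath(file), "rb"))
                              ~~~~^^^^^^^^^^^^^^^^^^^^^^^
FileNotFoundError: [Errno 2] No such file or directory: 'pics/s0.npy'
```

```bash
python3 - <<'E'
from h import *
c=np.load("pics/s9.npy"); K,Rm,t=cal("side"); o=-Rm.T@t
def fit(c,box,zp,zt,hx,hy,nx,ny,rx,ry,yaws,sgn):
    v,u=np.mgrid[box[1]:box[3],box[0]:box[2]]; d=(np.linalg.inv(K)@np.stack([u.ravel(),v.ravel(),np.ones(u.size)])).T@Rm
    pts=o[:2]+d[:,:2]*((zp-o[2])/d[:,2])[:,None]; val=c[box[1]:box[3],box[0]:box[2],2].ravel(); g=~np.isnan(val); pts,val=pts[g],val[g]; rim=abs(val-zp)<zt
    L=[]
    for yaw in yaws:
      a=np.deg2rad(yaw)
      for cx in rx:
        for cy in ry:
          dx,dy=pts[:,0]-cx,pts[:,1]-cy; x=np.cos(a)*dx+np.sin(a)*dy; y=-np.sin(a)*dx+np.cos(a)*dy
          near=(abs(x)<nx)&(abs(y)<ny); ins=(abs(x)<hx)&(abs(y)<hy)
          L.append((np.sum(((ins==rim) if sgn else (ins!=rim))&near),cx,cy,yaw))
    L=np.array(sorted(L)); print(L[0],L[L[:,0]<=L[0,0]+3].mean(0),np.median(val[rim]))
Y=np.arange(2,8,.5)
fit(np.load("pics/side0.npy"),(230,205,310,265),.079,.008,.032,.028,.038,.042,np.arange(.46,.482,.001),np.arange(-.042,-.02,.001),Y,1)
for n,b in(("top0",),) and []: pass
p=c[170:210,240:285].reshape(-1,3); p=p[abs(p[:,2]-.167)<.005]
print(len(p),cv2.minAreaRect((p[:,:2]*1000).astype(np.float32)), np.percentile(p[:,0],[1,99]),np.percentile(p[:,1],[1,99]))
E
```

```text
[ 6.20e+01  4.72e-01 -3.30e-02  3.00e+00] [ 6.47555556e+01  4.73066667e-01 -3.43111111e-02  5.28888889e+00] 0.07771781721353815
293 ((475.27960205078125, 29.388437271118164), (79.47621154785156, 78.36602020263672), 4.155547142028809) [0.43530375 0.51521515] [-0.00822215  0.06517831]
```

```bash
python3 -m pendant '0 -0.1 -0.01 0 0 0; 0 -0.2 -0.02 0 0.002 -0.002; 0 -0.257 -0.027 0 0.004 -0.003; 0.1 -0.257 -0.027 0 0.004 -0.003; 0.2 -0.257 -0.027 0 0.004 -0.003; 0.23 -0.257 -0.027 0 0.004 -0.003; 0.23 -0.257 -0.027 0 0.004 -0.003; 0.23 -0.257 -0.027 0 0.004 -0.003'
python3 - <<'E'
from h import *
a=np.deg2rad(4.5); M=np.array([[0,-np.sin(a),np.cos(a)],[0,np.cos(a),np.sin(a)],[-1,0,0]]);print(rel([.472,-.0315,.101],M),r.read_state()["ft_force"].round(1))
im2,_=grab("side","s10"); cv2.imwrite("pics/c10.png",cv2.resize(im2[180:290,220:320],None,fx=5,fy=5))
E
```

```text
time: 21.3
ee_pos: [0.4724, -0.0322, 0.1157]
eef_rot: [-0.028, 0.707, 0.027, 0.707]
ft_force: [0.1, -0.4, 0.2]
width: 0.0123
[ 0.059  0.003 -0.001  0.    -0.     0.001] [ 0.1 -0.4  0.2]
```

The viewing limit is reached, so I go on by force and numbers. Descend in small steps.

```bash
python3 -m pendant '0.012 0.003 0 0 0 0; 0.024 0.003 0 0 0 0; 0.036 0.003 0 0 0 0; 0.046 0.003 0 0 0 0; 0.046 0.003 0 0 0 0'
python3 -m pendant '0.006 0 0 0 0 0; 0.012 0 0 0 0 0; 0.012 0 0 0 0 0'
```

```text
time: 21.85
ee_pos: [0.4714, -0.032, 0.1029]
eef_rot: [-0.028, 0.707, 0.027, 0.706]
ft_force: [-0.8, 0.5, -0.9]
width: 0.0127
time: 22.15
ee_pos: [0.4718, -0.0318, 0.1004]
eef_rot: [-0.028, 0.707, 0.027, 0.706]
ft_force: [-0.3, 0.6, -0.1]
width: 0.0128
```

```bash
python3 -m pendant '0.008 0 0 0 0 0; 0.012 0 0 0 0 0; 0.012 0 0 0 0 0'
python3 -m pendant '0.006 0 0 0 0 0; 0.012 0 0 0 0 0; 0.012 0 0 0 0 0'
python3 -m pendant '0.008 0 0 0 0 0; 0.012 0 0 0 0 0; 0.012 0 0 0 0 0'
```

```text
time: 22.45
ee_pos: [0.4727, -0.0306, 0.0984]
eef_rot: [-0.028, 0.706, 0.028, 0.707]
ft_force: [-1.4, 5.2, 8.3]
width: 0.0122
time: 22.75
ee_pos: [0.4733, -0.031, 0.0955]
eef_rot: [-0.028, 0.705, 0.028, 0.708]
ft_force: [4.3, 3.5, 2.0]
width: 0.0125
time: 23.05
ee_pos: [0.4707, -0.031, 0.0904]
eef_rot: [-0.028, 0.708, 0.028, 0.706]
ft_force: [-0.5, 5.4, -3.4]
width: 0.0126
```

Force rose to 8 N at the catches and then dropped: that is the snap. Press on to flush with a small +y relief.

```bash
python3 -m pendant '0.006 0.002 0 0 0 0; 0.012 0.003 0 0 0 0; 0.016 0.003 0 0 0 0; 0.016 0.003 0 0 0 0'
python3 -m pendant '0.008 0 0 0 0 0; 0.016 0 0 0 0 0; 0.016 0 0 0 0 0'
```

```text
time: 23.45
ee_pos: [0.471, -0.0309, 0.0882]
eef_rot: [-0.028, 0.707, 0.027, 0.706]
ft_force: [-10.4, 4.3, 16.8]
width: 0.0124
time: 23.75
ee_pos: [0.4715, -0.0309, 0.0877]
eef_rot: [-0.027, 0.707, 0.028, 0.706]
ft_force: [-30.3, 4.2, 63.8]
width: 0.0128
```

```bash
python3 -m pendant '-0.007 0 -0.003 0 0 0; -0.007 0 -0.003 0 0 0; -0.007 0 -0.003 0 0 0; -0.007 0 -0.003 0 0 0'
python3 - <<'E'
from h import *
s=r.read_state(); print(s["ee_pos"].round(4),s["ft_force"].round(1),s["width"])
Q=R.from_quat(s["eef_rot"]).as_matrix(); print(Q.round(3))
_,c=grab("side","s11"); p=c[200:270,230:310].reshape(-1,3)
q=p[(p[:,2]>.079)&(p[:,2]<.088)]; q=q[(abs(q[:,0]-.471)<.035)&(abs(q[:,1]+.031)<.03)]
A=np.c_[q[:,:2]-[.471,-.031],np.ones(len(q))]; print("plate top",len(q),np.median(q[:,2]),np.linalg.lstsq(A,q[:,2],rcond=None)[0].round(4))
_,c=grab("top","t11"); p=c[200:260,265:335].reshape(-1,3)
q=p[(p[:,2]>.072)&(p[:,2]<.09)]; print(len(q)); 
E
```

```text
time: 24.15
ee_pos: [0.4715, -0.0309, 0.0878]
eef_rot: [-0.028, 0.706, 0.028, 0.707]
ft_force: [-14.2, 4.2, 35.6]
width: 0.0125
[ 0.4715 -0.0309  0.0878] [-14.2   4.2  35.6] 0.012465118529780089
[[ 0.001 -0.078  0.997]
 [-0.     0.997  0.078]
 [-1.    -0.     0.001]]
plate top 197 0.0824982779151502 [0.002  0.0083 0.0828]
18
```

Stable: solid stop at the predicted home height, 36 N down, plate level. One more short hold to check steadiness, then hand in.

```bash
python3 -m pendant '0 0 0 0 0 0; 0 0 0 0 0 0; 0 0 0 0 0 0; 0 0 0 0 0 0; 0 0 0 0 0 0; 0 0 0 0 0 0' && python3 -c "
from h import *
s=r.read_state(); print(s['ft_force'].round(1),s['ee_pos'].round(4))
from bench import close_job
if s['ft_force'][2]>15: print(close_job())"
```

```text
time: 24.85
ee_pos: [0.4715, -0.0309, 0.0878]
eef_rot: [-0.028, 0.706, 0.028, 0.707]
ft_force: [-15.1, 4.3, 36.0]
width: 0.0124
[-15.1   4.3  36. ] [ 0.4715 -0.0309  0.0878]
the job is handed in; nothing more can be done
None
```

The job is done and handed in at about 25 s, with the gripper still pressing the cover down.

**Balls:** I scooped all four, poured them into the left-most head, and a top view afterwards showed all four lying in the chamber.

**Scoop:** It is back in its tray and let go. The picture shows it standing flat, about 12 mm behind the tray's centre.

**Cover:** Resistance rose to about 8 N at the catches, then dropped. That is below the 10–20 N given, but I only read the force every 0.3 s. The cover then came to a hard stop at a tool height of 87.8 mm, against 88.4 mm predicted for home.

**Last checks:**
- **Push:** It held steady at 36 N down, with about 15 N sideways. It peaked near 64 N while seating, and I eased it off to about 36 N without letting go.
- **Level:** The side depth image put the plate level to within 0.01 rad. Its top read 82.5 mm against 83 mm nominal.

**Not confirmed:**
- **Final fit:** I had used all 12 pictures by then, so flushness all round rests on force and depth numbers only. The last top view was blocked by the arm.
- **Head position:** The two cameras disagreed by about 2–3 mm on where the head is. I aimed between them, and the skirt went in with almost no resistance.

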